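# Release the last cam fastener on an amplifier's access panel

## Task

Free the grey access panel on the copper amplifier chassis: with the orange flat-bladed driver from its stand, give the one cam fastener that is still locked (slot across the panel; the other is already released) a full quarter turn anticlockwise, until its slot points at the other fastener. Then stand the driver upright in its own stand again, all the way down, and let go.

Things in the scene. Friction and masses are not known exactly. Their poses are not given: they have to be found in the camera images.
- driver_mid (a point): Orange-handled driver, 130 mm, ~180 g, upright in its stand. Point: centre of its handle, a square bar 26 x 26 x 60 mm with flats facing x and y; z up. Measured down from the point: round flange, 44 mm across, at 30 to 36 mm; 10 mm shank; flat steel blade 20 mm wide along x, 5 mm thick, its tip at 98 mm. The blue socket driver in another stand, 127 mm tall with it, is not needed.
- fastener_slot (a point): The locked cam fastener: steel head, 34 mm across, 11 mm proud of the grey panel. Point: centre of the head's top, 75 mm above the table. A slot crosses the head along x: 10 mm wide (16 at its bevelled mouth), 8 mm deep, open-ended. x, y turn with the head; z up. Its released twin is 140 mm away on the panel. Transformers on the chassis's robot side reach 110 mm above the table.
- fastener (a joint): Angle of that fastener in rad: 0 locked (slot across the panel), growing anticlockwise from above to 1.57 released (slot along the panel's long way, pointing at the twin; a stop is there). Light friction, 0.06 N m; it stays where left. The blade has about 15 degrees of play in the slot each way before it drives the head.
- driver_stand_hole0 (a point): The orange driver's stand: fixed dark wooden block, 70 x 70 x 75 mm tall, with a round upright hole of 33 mm, 66 mm deep, bevelled 4 mm. Point: centre of the hole's mouth, level with the block's top. When home the flange rests on the block, the handle's centre 36 mm above this point; any turn about the upright will do.
Not all that is in view belongs to the job. What is shaped like the part that bears driver_stand_hole0 but blue or turquoise is not meant.

How it is judged (in metres and radians):
On the way:
1. the locked fastener has been turned to its released position with the driver's blade in its slot (value of joint fastener above 1.13 rad and horizontal distance between driver_mid and fastener_slot below 0.025 m and z of driver_mid in the frame of fastener_slot below 0.097 m and angle between driver_mid's own z axis and vertical below 0.26 rad), for 0.1 s.
At the end, for the whole second after the job is handed in: The fastener that was locked is turned at least 1.13 rad (65 degrees) from its locked position, and the orange driver stands at rest in its own stand: handle centre within 18 mm sideways of the hole's axis and 26 to 44 mm above the hole's mouth, upright within 0.18 rad (10 degrees) (value of joint fastener above 1.13 rad and horizontal distance between driver_mid and driver_stand_hole0 below 0.018 m and z of driver_mid in the frame of driver_stand_hole0 between 0.026 and 0.044 m and angle between driver_mid's own z axis and vertical below 0.18 rad and linear speed of driver below 0.03 m/s); the robot touches nothing.
It also fails if it takes over 54 s, if anything falls off the work surface, if the arm or the gripper's body presses on something with over 40 N, if the wrist force passes 120 N, or if a joint passes its speed limit or range.

## Robot

A 6-joint arm with a two-finger parallel gripper is mounted at the origin on the work surface. World frame = base frame: x ahead of the robot, y to its left, z up, the work surface at z = 0. Lengths are in mm, angles in rad, forces in N, time in s.
With the tool pointing down it reaches from about 300 to 775 mm from the base axis. Payload 14.6 kg.
Tool frame: the origin (TCP) lies at the very end of the fingers, on their centre line; the grasp point (between the pads) lies 19 mm behind it; z points along the fingers, y is the line along which they close (so a half turn about z gives the same grasp; the last joint's range is limited). The gripper opens to 94 mm and grips with 3 to 60 N. Pads are 16 mm wide; open, the fingers measure 119 mm over their backs; the gripper's body (75 mm by 177 mm) begins 78 mm behind the grasp point.
Start: joints at [1.061, 0.3, 1.521, -0, 1.321, -0.067], TCP at [235.655, 496.947, 205.446] pointing down, gripper open.
Joint ranges: [-3.03, 3.03], [-0.79, 2.21], [0.23, 2.52], [-1.04, 4.18], [0, 3.07], [-2.55, 2.55]. Speed limits (rad/s): [2.22, 2.22, 2.57, 3.14, 3.14, 3.14].

## Interface

Orientations are given as [roll, pitch, yaw] about the fixed x, y, z axes, in that order (R = Rz(yaw) Ry(pitch) Rx(roll)).
In Python, from cell import manip, camera, get_calibration gives the robot as it stands. The module is installed in compiled form; this text tells all that it offers.
- The arm moves only by the tool jog_arm, never from a script. Its argument "plan" is one flat list of numbers, 6 for each row, row after row: the shift along the world's x, y, z in m, then the turn, a rotation vector about the world's x, y, z in degrees. A call has 1 to 20 rows; each row is the pose to reach, as a shift and turn from the pose commanded when the call began; what a row does not reach only later rows make up. A row lasts 1/10 s, in which the tool goes at most 50 mm and 8.59 degrees, less where a joint would pass 70% of its speed; a pose out of reach is approached as far as the arm can. A call with a gripper value outside its range is refused whole. "claw" is the finger opening in m, from 0 to 0.094, set as the call begins (left out, the last holds). The fingers move at their own pace and stop on an object; "force" is the grip in N (left out, the last holds). Time passes only in rows, so rows that repeat a pose let the fingers close. It gives the time, the measured TCP pose, the force, the opening and the grip force at its end, in the units of the state.
- manip.read_state(): the state, without advancing time (a new reading comes with each control period).
- camera(name): name is "scene" or "top" or "wrist"; returns (picture, depth): 480x640x3 uint8, red, green, blue; 480x640 float32, mm along the optical axis (not along the pixel's ray), 0 where there is no reading.
- get_calibration(name): a dict with "fx", "fy", "cx", "cy" (pixels), "k1" (the pictures are not rectified: a ray, as slopes to the right and down, at radius r is drawn at 1 + k1 r^2 times it, then the intrinsics apply), "origin" and "attitude" of the camera in the world. Camera axes: x right, y down, z forward; pixel columns grow to the right and rows downward; lengths in mm; the calibration is good to about 2 mm. A picture is of the moment at which its call begins: read the wrist's pose just before it. get_calibration takes no time and is no camera call; for the wrist camera it gives the pose at the moment of the call.
- manip.sign_off(): hands the job in; it is judged then, once.
The state is a dict: "clock": time; "joints": joint angles; "qd": joint speeds; "effort": joint torques, N m; "eef_pos": TCP position; "eef_rot": TCP orientation; "wrist_force": force on the tool from outside, world axes, zero at the start; "moment": the same for the moment, N m; "finger_gap": finger opening in mm; "finger_force": force on a finger pad.
Only numpy, scipy, OpenCV 4.12 (cv2) and the standard library are available. Lean on these libraries where they do the work, as an engineer would, in place of code of your own. Each camera call takes 0.05 s, during which the arm holds its last target. There are 200 camera calls.

## Working session

There is one attempt and no reset: what is moved stays moved. The work goes in short steps, Python scripts to look and compute and a tool call to move; the robot and the scene stay as the last step left them, time stands still between calls to the robot, and variables do not carry over. Pictures are saved under pics/ and viewed, at most 10 in all, crops included, and the job is handed in when it is done.

Besides the shell and the picture viewer there is one more tool, called after "Emit:" as name(argument=value, ...) on one line, values as JSON. jog_arm: Moves the arm, as the interface text tells. Its arguments: {"type":"object","properties":{"plan":{"type":"array"},"claw":{"type":"number"},"force":{"type":"number"}},"required":["plan"]}

```bash
mkdir -p pics
cat > h.py <<'E'
import numpy as np, cv2
from cell import manip, camera, get_calibration
from scipy.spatial.transform import Rotation as Ro
def att(c):
    a=np.array(c["attitude"],float)
    return a if a.shape==(3,3) else Ro.from_euler('xyz',a).as_matrix()
def slopes(c,uv):
    K=np.array([[c["fx"],0,c["cx"]],[0,c["fy"],c["cy"]],[0,0,1.]])
    return cv2.undistortPoints(np.array(uv,float).reshape(-1,1,2),K,np.array([c["k1"],0,0,0.])).reshape(-1,2)
def onplane(c,uv,z):
    s=slopes(c,uv); d=np.c_[s,np.ones(len(s))]@att(c).T; o=np.array(c["origin"],float)
    return o+d*((z-o[2])/d[:,2])[:,None]
def world(c,depth):
    v,u=np.mgrid[0:480,0:640]; s=slopes(c,np.c_[u.ravel(),v.ravel()])
    p=np.c_[s,np.ones(len(s))]*depth.reshape(-1,1)
    return (p@att(c).T+np.array(c["origin"])).reshape(480,640,3)
def save(n,im): cv2.imwrite(f"pics/{n}.png",cv2.cvtColor(im,cv2.COLOR_RGB2BGR))
E
python3 - <<'E'
from h import *
for n in("scene","top"):
    c=get_calibration(n);im,d=camera(n);save(n,im);np.savez(n,im=im,d=d);print(n,c)
print(manip.read_state())
E
```

```text
scene {'fx': 461.52555420793624, 'fy': 461.52555420793624, 'cx': 325.10840403712, 'cy': 240.11538348285683, 'k1': -0.03865332586541951, 'origin': array([823.60170273, 268.05472002, 803.74346408]), 'attitude': array([-2.55575087, -0.01668394,  2.3241094 ])}
top {'fx': 477.47779618891633, 'fy': 477.47779618891633, 'cx': 328.71690787592144, 'cy': 238.7299820787333, 'k1': -0.07525541221795343, 'origin': array([329.74280458, -23.30808149, 918.35706382]), 'attitude': array([-2.98582015, -0.01086129, -1.54809302])}
{'clock': 0.1, 'joints': array([ 1.06138858e+00,  3.00426728e-01,  1.52149255e+00, -2.03240730e-05,
        1.32071675e+00, -6.66220452e-02]), 'qd': array([ 0.00034982, -0.0016691 , -0.00321182,  0.0010991 ,  0.00128156,
        0.00056032]), 'effort': array([ 1.99535112e-03, -5.32645512e+01, -3.53280544e+01,  7.10531906e-02,
        2.35559227e-02, -5.98373276e-05]), 'eef_pos': array([235.55796996, 496.74881561, 204.94812256]), 'eef_rot': array([-3.14055028e+00, -4.98176707e-05,  2.69881197e+00]), 'wrist_force': array([ 1.56716764, -0.44423369,  0.62282004]), 'moment': array([-0.01562848,  0.00315127, -0.04375985]), 'finger_force': 0.0, 'finger_gap': 93.63135927567335}
```

View pics/top.png

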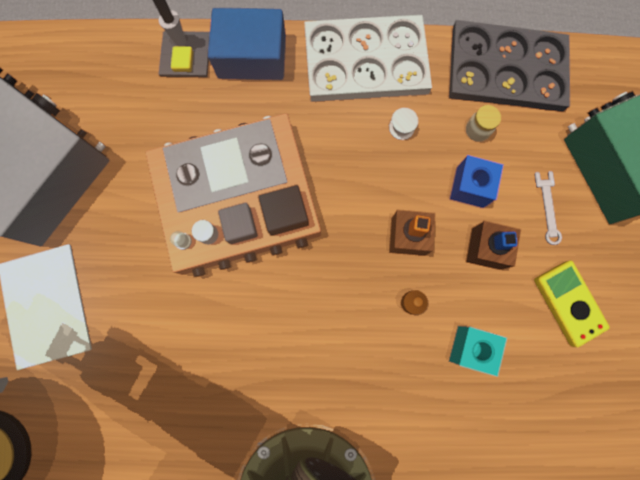

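View pics/scene.png

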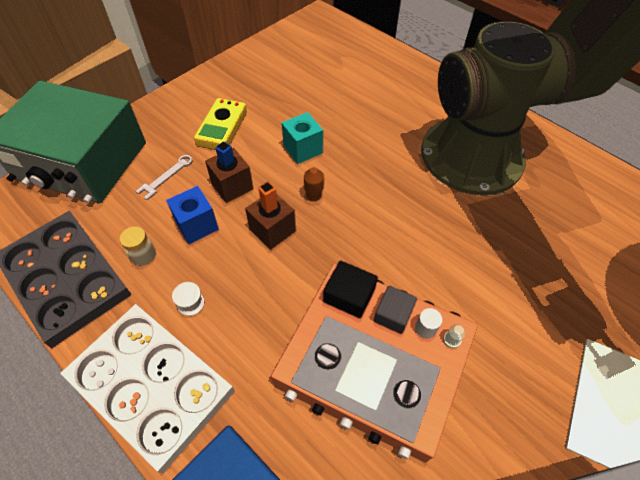

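The top view shows the copper chassis with fastener heads at (187,174) and (260,154). The orange driver stands in a dark brown block at (415,232). A blue driver stands at (497,243), and empty blue and turquoise blocks sit at (478,180) and (480,350). I'll enlarge the fasteners and the orange driver to confirm which is which.

Run:
```python
from h import *
d=np.load("top.npz");im=d['im'];D=d['d'];c=get_calibration("top")
A=cv2.resize(im[125:205,155:295],None,fx=4,fy=4,interpolation=3)
B=cv2.resize(im[200:265,380:450],(344,320),interpolation=3)
# heads top
W=world(c,D)
hsv=cv2.cvtColor(im,cv2.COLOR_RGB2HSV)
save("crop",np.hstack([A[:, :],B])[:, :800] if A.shape[1]+344<=800 else np.hstack([cv2.resize(A,(456,320)),B]))
z=W[...,2]
m=((z>70)&(z<82)).astype(np.uint8); m[:, :155]=0;m[:,300:]=0;m[:130]=0;m[200:]=0
n,l,s,ce=cv2.connectedComponentsWithStats(m)
for i in range(1,n):
    if s[i,4]>50: print(s[i],ce[i],onplane(c,[ce[i]],75)[0],np.median(W[l==i],0))
for nm in("top","scene"):
    q=np.load(nm+".npz");c2=get_calibration(nm);h=cv2.cvtColor(q['im'],cv2.COLOR_RGB2HSV);W2=world(c2,q['d'])
    k=((W2[...,2]>88)&(W2[...,2]<150)&(h[...,0]<18)&(h[...,1]>150)&(h[...,2]>110)).astype(np.uint8)
    n,l,s,ce=cv2.connectedComponentsWithStats(k)
    for i in range(1,n):
        if s[i,4]>25:
            P=W2[l==i];t=P[P[:,2]>P[:,2].max()-8];print(nm,s[i],ce[i],P[:,2].max(),t.min(0),t.max(0),np.median(t,0))
    k=(abs(W2[...,2]-75)<4)&(W2[...,1]<0)
    k=k.astype(np.uint8);n,l,s,ce=cv2.connectedComponentsWithStats(k)
    for i in range(1,n):
        if s[i,4]>150: P=W2[l==i];print(" blk",nm,s[i],ce[i],P.min(0).round(),P.max(0).round(),np.median(P,0).round())
```

```text
[251 144  17  10  89] [258.48314607 148.23595506] [628.45132781 104.15380264  75.        ] [628.4725201  104.83432399  74.35780443]
[253 153  16  10  82] [260.73170732 158.23170732] [609.26358665  99.05481352  75.        ] [609.43007984  99.60661213  74.19787497]
[185 164  11  17  95] [190.69473684 171.28421053] [581.59680389 226.94329367  75.        ] [582.36337273 226.52744812  74.52736616]
[177 167  11  16  91] [181.20879121 174.8021978 ] [574.55936066 244.04987099  75.        ] [574.20633749 244.44630186  74.87081674]
top [409 215  22  21 268] [418.22014925 225.9738806 ] 144.0534529851194 [ 469.11654327 -197.7652344   136.09621369] [ 496.81633518 -170.38505186  144.05345299] [ 481.01238246 -182.39252414  139.9065303 ]
 blk top [580 123  54  95 271] [604.94833948 169.93357934] [ 517. -597.   71.] [ 701. -509.   79.] [ 607. -550.   75.]
 blk top [ 459  155   45   46 1128] [480.86524823 177.18439716] [ 543. -351.   71.] [ 627. -267.   78.] [ 585. -308.   74.]
 blk top [394 209  42  42 976] [413.23668033 231.08094262] [ 446. -221.   71.] [ 520. -147.   79.] [ 475. -176.   75.]
 blk t
[... 595 characters left out ...]
 [39.79487179 21.64102564] [  340. -1164.    71.] [  606. -1110.    79.] [  478. -1138.    75.]
 blk scene [282 112  42  30 595] [302.23361345 126.53109244] [ 230. -346.   71.] [ 314. -260.   78.] [ 272. -304.   75.]
 blk scene [ 76 120  61  63 232] [107.38793103 155.43103448] [ 520. -597.   71.] [ 710. -510.   79.] [ 630. -541.   75.]
 blk scene [205 147  45  35 541] [227.2883549  166.72828096] [ 424. -383.   71.] [ 506. -297.   79.] [ 476. -324.   75.]
 blk scene [166 186  47  39 850] [188.53294118 204.70588235] [ 548. -351.   71.] [ 630. -267.   79.] [ 589. -308.   75.]
 blk scene [245 195  50  36 634] [269.79810726 213.26656151] [ 448. -222.   71.] [ 522. -146.   79.] [ 498. -169.   75.]
```

View pics/crop.png

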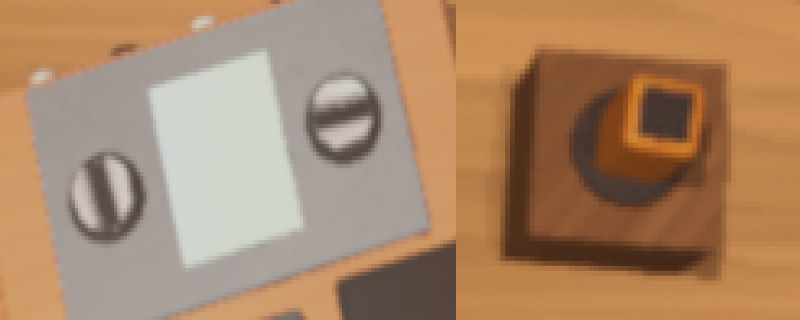

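The crop shows the left fastener (187,174) with its slot across the panel, so that is the locked one. The right one (260,154) has its slot along the panel and is already released. The twin distance computes to 140.0 mm, as specified, which puts the locked head at (578.0, 235.5) with its slot about 17° from x. The orange driver sits in the dark wooden block at about (484, -184). I'll hover over it next.

Emit:
jog_arm(plan=[0.248,-0.681,0.015,0,0,-64.6,0.248,-0.681,0.015,0,0,-64.6,0.248,-0.681,0.015,0,0,-64.6,0.248,-0.681,0.015,0,0,-64.6,0.248,-0.681,0.015,0,0,-64.6,0.248,-0.681,0.015,0,0,-64.6,0.248,-0.681,0.015,0,0,-64.6,0.248,-0.681,0.015,0,0,-64.6,0.248,-0.681,0.015,0,0,-64.6,0.248,-0.681,0.015,0,0,-64.6,0.248,-0.681,0.015,0,0,-64.6,0.248,-0.681,0.015,0,0,-64.6,0.248,-0.681,0.015,0,0,-64.6,0.248,-0.681,0.015,0,0,-64.6,0.248,-0.681,0.015,0,0,-64.6,0.248,-0.681,0.015,0,0,-64.6,0.248,-0.681,0.015,0,0,-64.6,0.248,-0.681,0.015,0,0,-64.6,0.248,-0.681,0.015,0,0,-64.6,0.248,-0.681,0.015,0,0,-64.6], claw=0.06)

```text
clock: 2.1
eef_pos: [483.7, -183.3, 220.7]
eef_rot: [3.141, 0.0, 1.572]
wrist_force: [-0.2, 0.5, -0.1]
finger_gap: 59.5
finger_force: 0.0
```

```bash
cat > hov.py <<'E'
from h import *
import sys
s=manip.read_state();print(s['clock'],s['eef_pos'],s['eef_rot'],s['joints'])
c=get_calibration("wrist");im,D=camera("wrist");save(sys.argv[1],im);np.savez("wrist",im=im,d=D)
print(c)
W=world(c,D);z=W[...,2]
for lo,hi in((134,147),(69,80)):
    k=((z>lo)&(z<hi)&(abs(W[...,0]-484)<70)&(abs(W[...,1]+184)<70)).astype(np.uint8)
    n,l,st,ce=cv2.connectedComponentsWithStats(k)
    for i in range(1,n):
        if st[i,4]>200:
            P=W[l==i];r=cv2.minAreaRect(P[:,:2].astype(np.float32));print(lo,st[i],np.median(P,0),r)
E
python3 hov.py w1
```

```text
2.1 [ 483.65237388 -183.32653525  220.70755799] [3.14121463e+00 1.47005397e-04 1.57238630e+00] [-4.33147327e-01  2.14446118e-01  1.59221447e+00  2.66203781e-05
  1.33452729e+00 -4.34743558e-01]
{'fx': 379.41668245816084, 'fy': 379.41668245816084, 'cx': 316.841643261337, 'cy': 238.98778685421738, 'k1': -0.05417018960540903, 'origin': array([ 483.81814005, -103.66942989,  399.72755111]), 'attitude': array([ 2.86330755e+00, -6.61082346e-04,  1.34401804e-03])}
134 [ 299  228   39   38 1219] [ 484.93121164 -183.0959434   140.73524718] ((485.03619384765625, -184.59344482421875), (26.11884880065918, 26.056364059448242), 81.23192596435547)
69 [ 277  185   84   81 3783] [ 485.10287414 -172.71858616   74.77110609] ((484.9417419433594, -185.23886108398438), (69.761962890625, 70.24081420898438), 86.2209701538086)
```

View pics/w1.png

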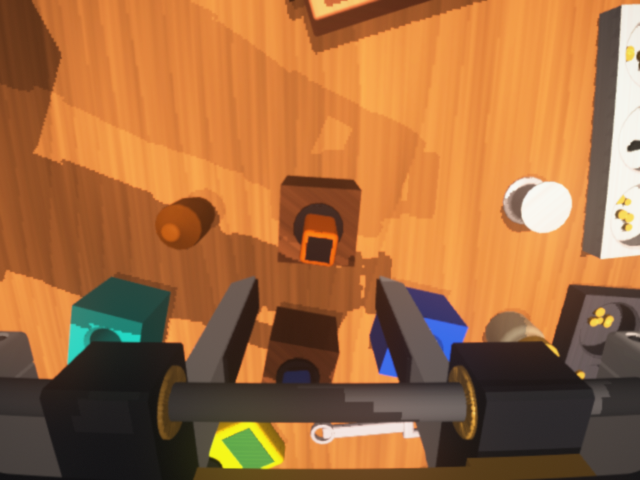

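The wrist view shows the orange handle top at (319,249) on its dark block at (319,220). The top measures 26.1 x 26.1 mm at z = 140.7, as it should, centred at (485.0, -184.6) and turned about -9°. I'll align, descend and grip.

Emit:
jog_arm(plan=[0.0013,-0.0013,-0.02,0,0,-5,0.0013,-0.0013,-0.05,0,0,-9,0.0013,-0.0013,-0.07,0,0,-9,0.0013,-0.0013,-0.09,0,0,-9,0.0013,-0.0013,-0.11,0,0,-9,0.0013,-0.0013,-0.12,0,0,-9,0.0013,-0.0013,-0.1285,0,0,-9,0.0013,-0.0013,-0.1285,0,0,-9,0.0013,-0.0013,-0.1285,0,0,-9])

```text
clock: 3.05
eef_pos: [485.3, -185.4, 92.6]
eef_rot: [3.141, 0.0, 1.414]
wrist_force: [0.2, 0.0, -0.1]
finger_gap: 60.1
finger_force: 0.0
```

Emit:
jog_arm(plan=[0,0,0,0,0,0,0,0,0,0,0,0,0,0,0,0,0,0,0,0,0,0,0,0,0,0,0,0,0,0,0,0,0,0,0,0,0,0,0,0,0,0,0,0,0,0,0,0], claw=0.0, force=50)

```text
clock: 3.85
eef_pos: [485.0, -185.4, 92.1]
eef_rot: [3.141, 0.0, 1.414]
wrist_force: [-0.5, -0.0, 2.6]
finger_gap: 26.0
finger_force: 50.0
```

Emit:
jog_arm(plan=[0,0,0.015,0,0,0,0,0,0.035,0,0,0,0,0,0.055,0,0,0,0,0,0.075,0,0,0,0,0,0.095,0,0,0,0,0,0.115,0,0,0,0,0,0.135,0,0,0,0,0,0.145,0,0,0,0,0,0.145,0,0,0,0,0,0.145,0,0,0])

```text
clock: 4.85
eef_pos: [484.7, -185.2, 235.9]
eef_rot: [-3.14, -0.0, 1.414]
wrist_force: [0.3, 0.4, -1.7]
finger_gap: 25.6
finger_force: 50.0
```

Run:
```python
from h import *
s=manip.read_state();print(s['clock'],s['eef_pos'],s['eef_rot'],s['finger_gap'])
c=get_calibration("scene");im,D=camera("scene");W=world(c,D);np.savez("lift",im=im,d=D)
t=s['eef_pos']
for lo,hi in((155,175),(175,205),(220,250)):
    k=(W[...,2]>lo)&(W[...,2]<hi)&(abs(W[...,0]-t[0])<40)&(abs(W[...,1]-t[1])<40)
    P=W[k]
    if len(P): print(lo,len(P),cv2.minAreaRect(P[:,:2].astype(np.float32)),np.median(P,0))
ct=att(c).T@(np.array(t)-c['origin']);u=int(c['fx']*ct[0]/ct[2]+c['cx']);v=int(c['fy']*ct[1]/ct[2]+c['cy'])
a=im[max(0,v-60):v+80,max(0,u-80):u+80];print(u,v);save("lift",cv2.resize(a,None,fx=4,fy=4,interpolation=3))
```

```text
4.85 [ 484.68353811 -185.23568897  235.9240043 ] [-3.14037956e+00 -3.38963278e-04  1.41421264e+00] 25.588526100941767
155 71 ((484.7151794433594, -182.7294464111328), (5.820704460144043, 20.293272018432617), 70.06953430175781) [ 487.2808136  -182.18739845  166.71584952]
175 63 ((485.3503112792969, -181.855224609375), (8.349761962890625, 18.20049285888672), 85.04953002929688) [ 486.74168217 -180.99911892  186.45837989]
220 387 ((488.9936218261719, -177.28631591796875), (28.563934326171875, 52.59272384643555), 59.260921478271484) [ 491.32602511 -172.6527102   228.69100986]
261 150
```

View pics/lift.png

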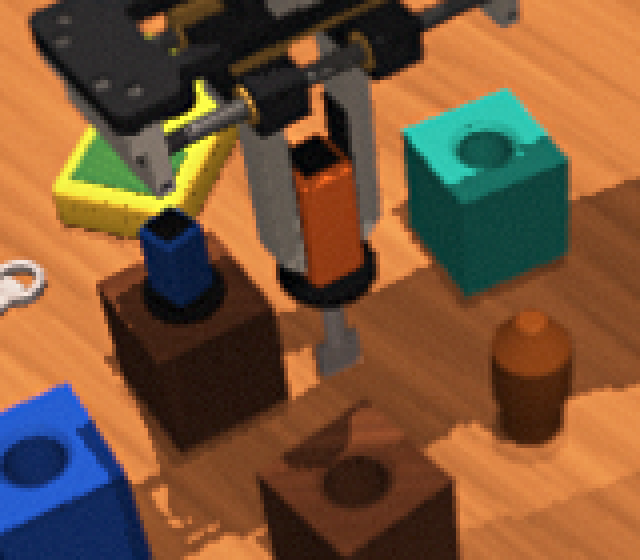

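The lifted driver is held upright, with a gap of 25.6. Its blade is visible at about (338,360) in the crop, measuring 20.3 mm wide along roughly x, in line with the -9° handle yaw. I'll go near the fastener and refine its position with the wrist camera.

Emit:
jog_arm(plan=[0.093,0.35,0,0,0,26,0.093,0.35,0,0,0,26,0.093,0.35,0,0,0,26,0.093,0.35,0,0,0,26,0.093,0.35,0,0,0,26,0.093,0.35,0,0,0,26,0.093,0.35,0,0,0,26,0.093,0.35,0,0,0,26,0.093,0.35,0,0,0,26,0.093,0.35,0,0,0,26,0.093,0.35,0,0,0,26,0.093,0.35,0,0,0,26])

```text
clock: 6.1
eef_pos: [578.0, 163.3, 237.1]
eef_rot: [3.141, 0.0, 1.866]
wrist_force: [0.3, 0.3, -1.7]
finger_gap: 25.8
finger_force: 50.0
```

```bash
cat > fast.py <<'E'
from h import *
import sys
s=manip.read_state();print(s['clock'],s['eef_pos'],s['eef_rot'],s['finger_gap'])
c=get_calibration("wrist");im,D=camera("wrist");save(sys.argv[1],im);np.savez("wrist2",im=im,d=D)
W=world(c,D);z=W[...,2]
for F in((578,235.5),(619,101.6)):
    near=np.hypot(W[...,0]-F[0],W[...,1]-F[1])<24
    k=near&(z>71)&(z<80)
    if k.sum()<30: print("few",k.sum());continue
    P=W[k];(cx,cy),r=cv2.minEnclosingCircle(P[:,:2].astype(np.float32))
    Q=P[:,:2]-[cx,cy];n,l,st,ce=cv2.connectedComponentsWithStats(k.astype(np.uint8))
    print(F,"circle",cx,cy,r,np.median(P[:,2]))
    C=[W[l==i][:,:2].mean(0) for i in range(1,n) if st[i,4]>40]
    print(C)
    if len(C)==2: d=C[1]-C[0];print("slot ang",np.degrees(np.arctan2(d[1],d[0]))+90, "mid",(C[0]+C[1])/2)
E
python3 fast.py w2
```

```text
6.1 [577.97122838 163.33971085 237.14694398] [3.14137050e+00 1.14081385e-04 1.86637548e+00] 25.84440102866183
(578, 235.5) circle 581.6310424804688 234.60684204101562 17.110254287719727 74.416385855258
[array([577.82394812, 243.97221279]), array([585.26157412, 225.32765657])]
slot ang 21.747885235035696 mid [581.54276112 234.64993468]
few 0
```

View pics/w2.png

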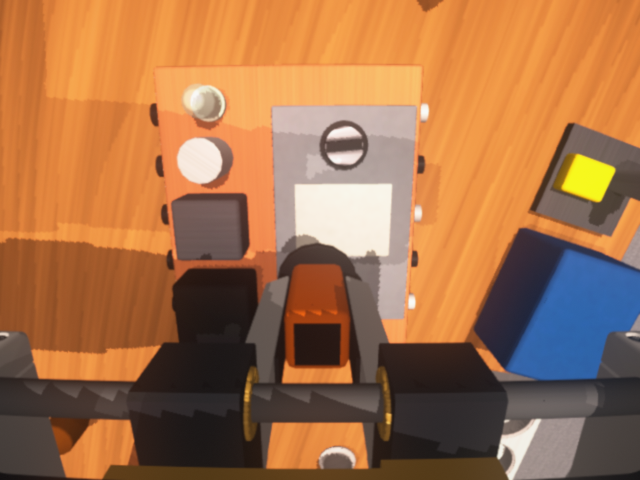

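The wrist view shows the locked head at (344,145), between the chassis edge and the white label. Its circle has radius 17.1 mm at (581.6, 234.6), z = 74.4, with the slot at about 21.7°. I'll move above it, turn +5° and lower the blade.

Emit:
jog_arm(plan=[0.0032,0.035,0,0,0,3,0.0032,0.0713,0,0,0,5,0.0032,0.0713,-0.02,0,0,5,0.0032,0.0713,-0.04,0,0,5,0.0032,0.0713,-0.06,0,0,5,0.0032,0.0713,-0.07,0,0,5,0.0032,0.0713,-0.076,0,0,5,0.0032,0.0713,-0.08,0,0,5,0.0032,0.0713,-0.08,0,0,5,0.0032,0.0713,-0.08,0,0,5])

```text
clock: 7.15
eef_pos: [581.4, 236.0, 157.7]
eef_rot: [3.141, 0.0, 1.955]
wrist_force: [0.2, 1.3, -1.7]
finger_gap: 25.8
finger_force: 50.0
```

Emit:
jog_arm(plan=[0,0,-0.002,0,0,0,0,0,-0.004,0,0,0,0,0,-0.006,0,0,0,0,0,-0.007,0,0,0,0,0,-0.008,0,0,0,0,0,-0.009,0,0,0,0,0,-0.009,0,0,0,0,0,-0.009,0,0,0])

```text
clock: 7.95
eef_pos: [581.2, 236.0, 148.0]
eef_rot: [3.142, 0.0, 1.955]
wrist_force: [-0.1, 0.5, -2.3]
finger_gap: 25.2
finger_force: 50.0
```

No contact force with the tip at about z = 69, so the blade is in the slot. Now the turn.

Emit:
jog_arm(plan=[0,0,0,0,0,5,0,0,0,0,0,11,0,0,0,0,0,17,0,0,0,0,0,23,0,0,0,0,0,29,0,0,0,0,0,35,0,0,0,0,0,41,0,0,0,0,0,47,0,0,0,0,0,53,0,0,0,0,0,59,0,0,0,0,0,65,0,0,0,0,0,71,0,0,0,0,0,77,0,0,0,0,0,83,0,0,0,0,0,89,0,0,0,0,0,92,0,0,0,0,0,95,0,0,0,0,0,95])

```text
clock: 9.75
eef_pos: [581.5, 235.9, 148.3]
eef_rot: [-3.141, 0.001, -2.669]
wrist_force: [2.3, -0.3, -0.9]
finger_gap: 25.8
finger_force: 50.0
```

Run:
```python
from h import *
s=manip.read_state();print({k:np.round(s[k],3) for k in('clock','joints','eef_pos','eef_rot','wrist_force','moment','finger_gap')})
```

```text
{'clock': np.float64(9.75), 'joints': array([ 0.327,  0.519,  1.35 , -0.   ,  1.271, -1.716]), 'eef_pos': array([581.537, 235.944, 148.268]), 'eef_rot': array([-3.141e+00,  1.000e-03, -2.669e+00]), 'wrist_force': array([ 2.302, -0.264, -0.891]), 'moment': array([ 0.042, -0.605, -0.051]), 'finger_gap': np.float64(25.772)}
```

Emit:
jog_arm(plan=[0,0,0,0,0,3,0,0,0,0,0,6,0,0,0,0,0,6,0,0,0,0,0,6])

```text
clock: 10.15
eef_pos: [581.4, 236.0, 148.2]
eef_rot: [-3.141, 0.001, -2.568]
wrist_force: [2.7, -0.2, -0.3]
finger_gap: 26.0
finger_force: 50.0
```

Run:
```python
from h import *
s=manip.read_state();print({k:np.round(s[k],3) for k in('clock','eef_pos','eef_rot','wrist_force','moment','finger_gap')})
```

```text
{'clock': np.float64(10.15), 'eef_pos': array([581.407, 235.976, 148.197]), 'eef_rot': array([-3.141e+00,  1.000e-03, -2.568e+00]), 'wrist_force': array([ 2.69 , -0.246, -0.323]), 'moment': array([ 0.127, -0.647, -0.106]), 'finger_gap': np.float64(25.965)}
```

Emit:
jog_arm(plan=[0,0,0,0,0,3,0,0,0,0,0,5,0,0,0,0,0,5,0,0,0,0,0,5])

```text
clock: 10.55
eef_pos: [581.3, 236.0, 148.2]
eef_rot: [-3.141, 0.001, -2.48]
wrist_force: [2.0, 0.3, -0.7]
finger_gap: 25.8
finger_force: 50.0
```

Run:
```python
from h import *
s=manip.read_state();print({k:np.round(s[k],3) for k in('clock','eef_pos','eef_rot','wrist_force','moment','finger_gap')})
```

```text
{'clock': np.float64(10.55), 'eef_pos': array([581.325, 235.99 , 148.152]), 'eef_rot': array([-3.141e+00,  1.000e-03, -2.480e+00]), 'wrist_force': array([ 2.007,  0.341, -0.692]), 'moment': array([ 0.155, -0.722, -0.088]), 'finger_gap': np.float64(25.802)}
```

Emit:
jog_arm(plan=[0,0,0,0,0,-5,0,0,0.01,0,0,-8,0,0,0.03,0,0,-8,0,0,0.06,0,0,-8,0,0,0.09,0,0,-16,-0.003,-0.073,0.09,0,0,-111,-0.003,-0.073,0.09,0,0,-111,-0.003,-0.073,0.09,0,0,-111,-0.003,-0.073,0.09,0,0,-111,-0.003,-0.073,0.09,0,0,-111,-0.003,-0.073,0.09,0,0,-111,-0.003,-0.073,0.09,0,0,-111,-0.003,-0.073,0.09,0,0,-111,-0.003,-0.073,0.09,0,0,-111,-0.003,-0.073,0.09,0,0,-111,-0.003,-0.073,0.09,0,0,-111,-0.003,-0.073,0.09,0,0,-111,-0.003,-0.073,0.09,0,0,-111,-0.003,-0.073,0.09,0,0,-111])

```text
clock: 12.45
eef_pos: [578.0, 163.0, 237.8]
eef_rot: [-3.141, -0.0, 1.871]
wrist_force: [-0.2, -0.5, -2.8]
finger_gap: 26.0
finger_force: 50.0
```

```bash
python3 fast.py w3
```

```text
12.45 [578.02324407 162.9512786  237.80537532] [-3.14113350e+00 -1.09108639e-04  1.87106708e+00] 26.022464333475277
(578, 235.5) circle 581.5823364257812 234.64376831054688 17.09954833984375 74.51626369093475
[array([571.75552657, 232.24191385]), array([591.17528158, 237.19373755])]
slot ang 104.30495948811301 mid [581.46540407 234.7178257 ]
few 0
```

View pics/w3.png

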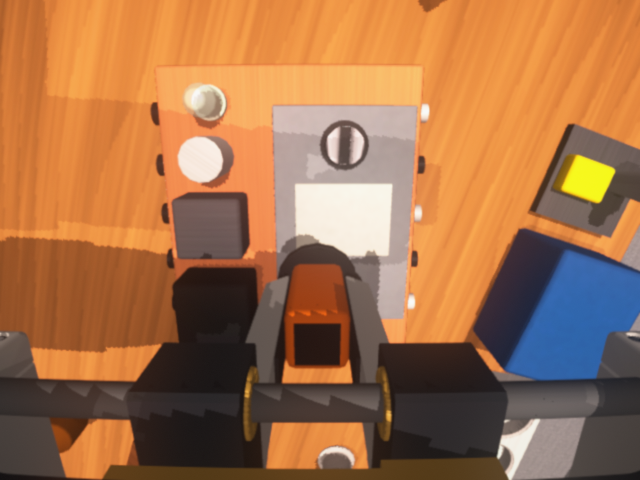

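The head at (344,145) now has its slot along the panel. It reads 104° against 21.7° before, pointing at the twin, so the fastener is released. Now back over the stand.

Emit:
jog_arm(plan=[-0.093,-0.348,0,0,0,-26,-0.093,-0.348,0,0,0,-26,-0.093,-0.348,0,0,0,-26,-0.093,-0.348,0,0,0,-26,-0.093,-0.348,0,0,0,-26,-0.093,-0.348,0,0,0,-26,-0.093,-0.348,0,0,0,-26,-0.093,-0.348,0,0,0,-26,-0.093,-0.348,0,0,0,-26,-0.093,-0.348,0,0,0,-26,-0.093,-0.348,0,0,0,-26,-0.093,-0.348,0,0,0,-26,-0.093,-0.348,0,0,0,-26,-0.093,-0.348,0,0,0,-26])

```text
clock: 13.9
eef_pos: [485.3, -184.6, 238.0]
eef_rot: [3.142, -0.0, 1.415]
wrist_force: [-0.4, 0.0, -2.2]
finger_gap: 25.7
finger_force: 50.0
```

Emit:
jog_arm(plan=[0,-0.0005,-0.03,0,0,0,0,-0.0005,-0.06,0,0,0,0,-0.0005,-0.075,0,0,0,0,-0.0005,-0.085,0,0,0,0,-0.0005,-0.095,0,0,0,0,-0.0005,-0.105,0,0,0,0,-0.0005,-0.115,0,0,0,0,-0.0005,-0.125,0,0,0,0,-0.0005,-0.133,0,0,0,0,-0.0005,-0.139,0,0,0,0,-0.0005,-0.143,0,0,0,0,-0.0005,-0.1445,0,0,0,0,-0.0005,-0.1445,0,0,0])

```text
clock: 15.2
eef_pos: [485.2, -185.6, 93.4]
eef_rot: [3.142, 0.0, 1.414]
wrist_force: [0.3, -0.8, -2.5]
finger_gap: 25.9
finger_force: 50.0
```

No contact yet and about 1 mm above home, so I'll release and rise.

Emit:
jog_arm(plan=[0,0,-0.0005,0,0,0,0,0,-0.0005,0,0,0,0,0,-0.0005,0,0,0,0,0,-0.0005,0,0,0,0,0,-0.0005,0,0,0,0,0,-0.0005,0,0,0,0,0,-0.0005,0,0,0,0,0,-0.0005,0,0,0], claw=0.06)

```text
clock: 16.0
eef_pos: [485.2, -185.6, 93.0]
eef_rot: [-3.142, 0.0, 1.414]
wrist_force: [-0.9, -0.8, 0.1]
finger_gap: 60.2
finger_force: 0.0
```

Emit:
jog_arm(plan=[0,0,0.02,0,0,0,0,0,0.04,0,0,0,0,0,0.06,0,0,0,0,0,0.08,0,0,0,0,0,0.1,0,0,0,0,0,0.12,0,0,0,0,0,0.128,0,0,0,0,0,0.128,0,0,0,0,0,0.128,0,0,0,0,0,0.128,0,0,0])

```text
clock: 17.0
eef_pos: [484.8, -185.4, 219.8]
eef_rot: [-3.14, -0.0, 1.414]
wrist_force: [0.7, -0.2, -0.0]
finger_gap: 59.8
finger_force: 0.0
```

```bash
python3 hov.py w4
```

```text
17.0 [ 484.83171946 -185.40758736  219.84529334] [-3.13997934e+00 -4.50733855e-04  1.41425627e+00] [-4.35819539e-01  2.20518069e-01  1.58686368e+00 -1.17857837e-05
  1.33588596e+00 -2.79277091e-01]
{'fx': 379.41668245816084, 'fy': 379.41668245816084, 'cx': 316.841643261337, 'cy': 238.98778685421738, 'k1': -0.05417018960540903, 'origin': array([ 497.98305242, -106.8800745 ,  398.90475371]), 'attitude': array([ 2.86396448e+00,  1.43610841e-03, -1.56792308e-01])}
134 [ 300  227   36   36 1239] [ 485.8378167  -183.36075973  140.8607714 ] ((485.6836853027344, -185.0858612060547), (26.418933868408203, 25.461153030395508), 81.23107147216797)
69 [ 273  181   86   85 3810] [ 487.22763773 -172.6653097    74.74097471] ((484.90985107421875, -185.19154357910156), (69.98343658447266, 70.15988159179688), 86.344482421875)
```

View pics/w4.png

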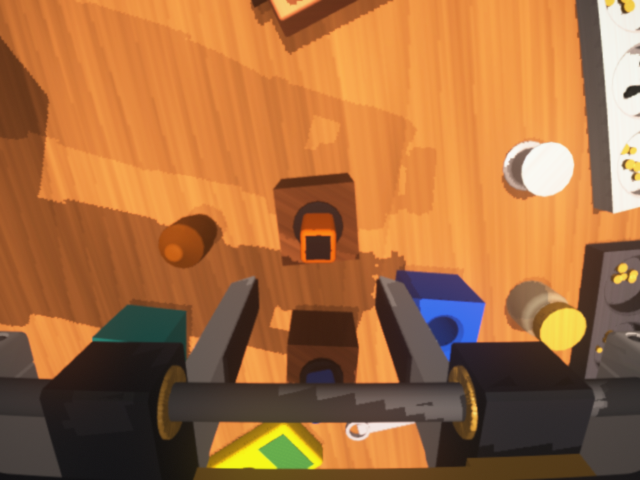

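The driver is home: its top at (318,247) is at z = 140.9 as before, less than 1 mm off the block's centre and upright, and the gripper is clear.

```bash
python3 -c "
from cell import manip
print(manip.sign_off())"
```

```text
the job is handed in; nothing more can be done
None
```

The locked fastener was turned to released (slot pointing along the panel at its twin, measured turn about 83°), the orange driver is back fully seated in its own stand, and the job was handed in at about 17 s; no verdict was returned.

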